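# Lower the worktop lamp by one hole and switch it on

### The arm

A 6-joint arm with a two-finger parallel gripper is mounted at the origin on a cart in front of the work surface, level with it; the furniture and walls round the work are solid. World frame = base frame: x ahead of the robot, y to its left, z up, the work surface at z = 0. Lengths are in mm, angles in degrees, forces in N, time in s.
With the tool pointing down it reaches from about 350 to 850 mm from the base axis. Payload 8.1 kg.
Tool frame: the origin (TCP) lies on the centre line of the jaws, within the pads' length; the fingertips stand 19 mm ahead of it and the grasp point (between the pads) is the TCP; z points along the fingers, y is the line along which they close (so a half turn about z gives the same grasp; the last joint's range is limited). The gripper opens to 85 mm and grips with 20 to 120 N. Pads are 22 mm wide; open, the fingers measure 114 mm over their backs; the gripper's body (76 mm by 85 mm) begins 54 mm behind the grasp point. The pads swing forward as they close: fully open they stand 13 mm farther back than shut.
Start: joints at [-79.893, 7.471, 85.268, -0, 87.261, -4.893], TCP at [155.312, -579.554, 210.992] pointing down, gripper open.
Joint ranges: [-169.43, 169.43], [-51.17, 129.36], [1.28, 143.12], [-76.62, 256.62], [0, 156.53], [-152.29, 152.29]. Speed limits (degrees/s): [136.94, 136.94, 159.86, 180, 180, 180].

### API

Orientations are given as [roll, pitch, yaw] about the fixed x, y, z axes, in that order (R = Rz(yaw) Ry(pitch) Rx(roll)).
In Python, from bench import r gives the robot as it stands. The module is installed in compiled form; this text tells all that it offers.
- The arm moves only by the tool servo_tool, never from a script. Its arguments are lists of equal length, an entry for each row: "fingers": the finger opening in m, from 0 to 0.0854; "linear": the shift along the tool's x, y, z in m, a list of three; "rotation": the turn, a rotation vector about the tool's x, y, z in degrees, a list of three. A call has 1 to 10 rows; each row is the pose to reach, as a shift and turn from the pose commanded when the call began, along the tool's axes at that moment; what a row does not reach only later rows make up. A row lasts 1/10 s, in which the tool goes at most 50 mm and 8.59 degrees, less where a joint would pass 70% of its speed; a pose out of reach is approached as far as the arm can. A call with a gripper value outside its range is refused whole. The fingers move at their own pace and stop on an object; "force" is the grip in N (left out, the last holds). Time passes only in rows, so rows that repeat a pose let the fingers close. It gives the time, the measured TCP pose, the force, the opening and the grip force at its end, in the units of the state.
- r.sense(): the state, without advancing time (a new reading comes with each control period).
- r.snapshot(name): name is "scene" or "top" or "wrist"; returns a dict with "frame" (420x560x3 uint8, red, green, blue), "fx", "fy", "cx", "cy" (pixels), "camera_from_world" (4x4, takes a point from world to camera coordinates). Camera axes: x right, y up, looking along -z (the intrinsics and any distortion apply to the point x, -y, -z); pixel columns grow to the right and rows downward; lengths in mm; the calibration is good to about 2 mm. The wrist camera is an equidistant fisheye: a pixel r from the principal point sees the ray r / f radians off the axis. A picture is of the moment at which its call begins. There is no depth.
- r.hand_in(): hands the job in; it is judged then, once.
The state is a dict: "time": time; "joint_pos": joint angles; "qd": joint speeds; "joint_efforts": joint torques, N m; "tool_pos": TCP position; "tcp_rot": TCP orientation; "ft_force": force on the tool from outside, world axes, zero at the start; "wrist_torque": the same for the moment, N m; "finger_gap": finger opening in mm; "grip_force": force on a finger pad.
Only numpy, scipy, OpenCV 4.12 (cv2) and the standard library are available. Lean on these libraries where they do the work, as an engineer would, in place of code of your own. Each camera call takes 0.05 s, during which the arm holds its last target. There are 200 camera calls.

### The job

Bring the worktop lamp down by one hole and light it: press the sprung button on the collar of its telescoping post so that the post is freed and sinks a little, then push the light bar down until the button springs out again in the next hole, and no further. After that, flip the toggle switch on the lamp's foot fully over towards the post. Leave the spice jar and the tin beside the lamp standing where they are.

Things in the scene. Friction and masses are not known exactly. Their poses are not given: they have to be found in the camera images.
- lamp: The lamp's foot, fixed on the worktop: flat pale metal, 210 (x) x 130 (y) x 16 mm; origin: centre of its underside; x points from the switch end (the near right end, seen from the robot) to the post end. On it, 50 mm along +x, an upright post: outer tube 30 mm thick, black collar 42 mm thick from 110 to 165 mm high, and out of that a steel inner tube 22 mm thick carrying a light bar, like a T
- lamp_head_top (a point): Centre of the flat top of the light bar, right above the post's axis; 253 mm above the worktop at the start. The bar is 180 mm long (across the foot), 36 mm wide and 18 mm thick, and moves straight down with the inner tube
- lamp_button_face (a point): Centre of the outer face of the collar's round steel button, 22 mm across, 140 mm above the worktop at all times, facing level along the foot's -x (towards the switch end). Out, it stands 10.5 mm proud of a black boss 28 mm wide and 30 mm high, its face 38.5 mm from the post's axis. It is pressed in level, along the foot's +x
- lamp_switch_tip (a point): Centre of the 18 mm black ball on the toggle lever at the front end of the foot, about 61 mm above the worktop at both ends of its swing (pivot 26 mm up, 125 mm in front of the post's axis; 40 mm pivot to ball). Off, it leans away from the post; on, towards it, the ball 38 mm farther along the foot's +x. Ball, button and post's axis lie in one vertical plane
- lamp_tube (a joint): How far the inner tube has come down, m: 0.0015 at the start (top hole), 0.030 in the next hole, 0.060 in the last, each with 1.5 mm play. Freed by the button it sinks by itself to about 0.01 and rests on an inner spring; further down takes a push of 2 to 3 N; let go between holes it rises to 0.02 or less. It cannot lock while the button is held in
- lamp_button (a joint): How far the button is pressed in, m: 0 out (locked in a hole), 0.008 fully in; the tube is freed beyond 0.005. A spring pushes it out with 2 N, growing to 5 N fully in. Between holes it stays in at 0.005 even when let go; it springs out to 0 in a hole
- lamp_switch (a joint): Angle of the toggle lever, rad: 0 off (leaning away from the post), 1.0 on (leaning to the post). It stays where it is left; about 2 N at the ball moves it
- spice_jar_mid (a point): Centre of a loose spice jar with a green cap, 46 mm across and 106 mm tall, standing at one side of the lamp (half-way up). A bystander
- tin_mid (a point): Centre of a loose tin, 57 mm across and 72 mm tall, standing at the other side of the lamp (half-way up). A bystander
Mind the look-alikes: they are no part of the job. There is more than one size of the lamp; the one meant has the size given above.

How it is judged (in metres and radians):
On the way, in this order (a step that is already met when the one before it is completed fails the run):
1. the button has been pressed and the post is freed: it has left the top hole (value of joint lamp_tube between 0.004 and 0.025 m).
2. the post is locked in the next hole: down by 30 mm (within 4 mm) with the button out (value of joint lamp_tube between 0.026 and 0.034 m and value of joint lamp_button below 0.0025 m), for 0.2 s.
3. the toggle switch is over to the post (value of joint lamp_switch above 0.8 rad), for 0.1 s.
At the end, for the whole second after the job is handed in: The lamp's post is locked in the hole next below its first (down 30 mm, within 4 mm) with the button sprung out (pressed less than 2.5 mm), and the toggle switch is on (over 0.8 of 1.0 rad, towards the post) (all of step 2 and value of joint lamp_switch above 0.8 rad); the robot touches nothing.
It fails at once if the spice jar is pushed more than 30 mm or knocked over (distance of spice_jar_mid from where it was at the start of the episode above 0.03 m).
It fails at once if the tin is pushed more than 30 mm or knocked over (distance of tin_mid from where it was at the start of the episode above 0.03 m).
It also fails if it takes over 48 s, if anything falls off the work surface, if the arm or the gripper's body presses on something with over 40 N, if the wrist force passes 120 N, or if a joint passes its speed limit or range.

## Working session

There is one attempt and no reset: what is moved stays moved. The work goes in short steps, Python scripts to look and compute and a tool call to move; the robot and the scene stay as the last step left them, time stands still between calls to the robot, and variables do not carry over. Pictures are saved under pics/ and viewed, at most 10 in all, crops included, and the job is handed in when it is done.

Besides the shell and the picture viewer there is one more tool, called by a JSON object that holds its "op" and its "data", one argument or row to a line. servo_tool: Moves the arm, as the interface text tells. Its arguments: {"type":"object","properties":{"fingers":{"type":"array","items":{"type":"number"}},"linear":{"type":"array","items":{"type":"array","items":{"type":"number"}}},"rotation":{"type":"array","items":{"type":"array","items":{"type":"number"}}},"force":{"type":"number"}},"required":["fingers","linear","rotation"]}

```bash
mkdir -p pics; python3 - <<'E'
from bench import r
import cv2,pickle
d={}
for n in("scene","top","wrist"):
    s=r.snapshot(n);d[n]=s;cv2.imwrite(f"pics/{n}0.png",s["frame"][:,:,::-1])
pickle.dump(d,open("d0.pkl","wb"))
print(r.sense())
E
```

```text
{'time': 0.15, 'joint_pos': array([-7.98907039e+01,  7.50776739e+00,  8.53144403e+01,  1.01333912e-03,
        8.72615352e+01, -4.89176666e+00]), 'qd': array([ 0.00667661, -0.11716638, -0.20774455,  0.02433392, -0.01813882,
       -0.02114953]), 'joint_efforts': array([ 8.30576209e-04, -5.70062399e+01, -5.01160169e+01, -1.57709519e-04,
        9.60421079e-03, -3.40056704e-05]), 'tool_pos': array([ 155.26424719, -579.0974423 ,  210.16318701]), 'tcp_rot': array([-1.79916648e+02, -8.14949566e-03,  1.50010077e+01]), 'ft_force': array([-0.35473907,  0.30316556,  1.01581388]), 'wrist_torque': array([ 0.01991227, -0.00180244, -0.01818815]), 'grip_force': 0.0, 'finger_gap': 85.37069962710845}
```

View pics/scene0.png

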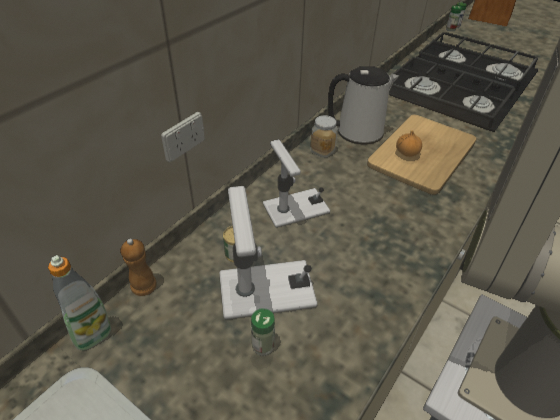

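View pics/top0.png

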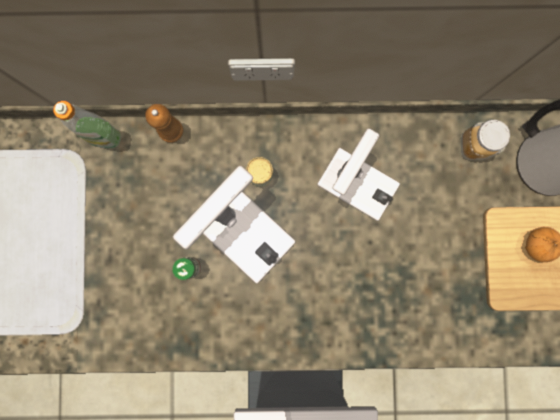

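Candidates are the large lamp (top view, foot about 250,237; scene view, 267,285) and the small lamp (top 360,184; scene 297,205). The large one has the green-capped jar (top 184,268) and the tin (260,170) beside it, so I choose that one and check it in close crops.

```bash
python3 - <<'E'
import cv2,pickle,numpy as np
d=pickle.load(open("d0.pkl","rb"))
a=cv2.resize(d["top"]["frame"][150:300,160:310],None,fx=4,fy=4,interpolation=2)
b=cv2.resize(d["scene"]["frame"][175:365,210:330],(379,600),interpolation=2)
cv2.imwrite("pics/c1.png",np.hstack([a,b[:, :200+0]])[:,:,::-1]) 
cv2.imwrite("pics/ct.png",a[:,:,::-1]);cv2.imwrite("pics/cs.png",b[:,:,::-1])
for n in d:
  s=d[n];print(n,s["fx"],s["fy"],s["cx"],s["cy"],s.keys());print(np.round(s["camera_from_world"],3))
E
```

```text
scene 453.2364274290157 453.2364274290157 276.6314998706612 204.82471902457587 dict_keys(['frame', 'fx', 'fy', 'cx', 'cy', 'camera_from_world'])
[[-8.01000e-01 -5.98000e-01  1.30000e-02  4.99241e+02]
 [ 4.20000e-01 -5.46000e-01  7.25000e-01 -3.53563e+02]
 [-4.27000e-01  5.86000e-01  6.89000e-01 -8.95150e+02]
 [ 0.00000e+00  0.00000e+00  0.00000e+00  1.00000e+00]]
top 514.6150073898453 514.6150073898453 278.3196570357611 211.6931061196727 dict_keys(['frame', 'fx', 'fy', 'cx', 'cy', 'camera_from_world'])
[[-1.500000e-02 -1.000000e+00 -2.000000e-03  6.410900e+01]
 [ 9.970000e-01 -1.500000e-02  7.500000e-02 -5.901670e+02]
 [-7.500000e-02 -0.000000e+00  9.970000e-01 -1.129536e+03]
 [ 0.000000e+00  0.000000e+00  0.000000e+00  1.000000e+00]]
wrist 325.19226210127806 325.19226210127806 275.91674659233905 210.18414284775608 dict_keys(['frame', 'fx', 'fy', 'cx', 'cy', 'camera_from_world'])
[[ 2.59000e-01 -9.66000e-01 -1.00000e-03 -5.98983e+02]
 [ 9.24000e-01  2.48000e-01 -2.92000e-01  3.85870e+01]
 [ 2.82000e-01  7.40000e-02  9.56000e-01 -3.79818e+02]
 [ 0.00000e+00  0.00000e+00  0.00000e+00  1.00000e+00]]
```

View pics/ct.png

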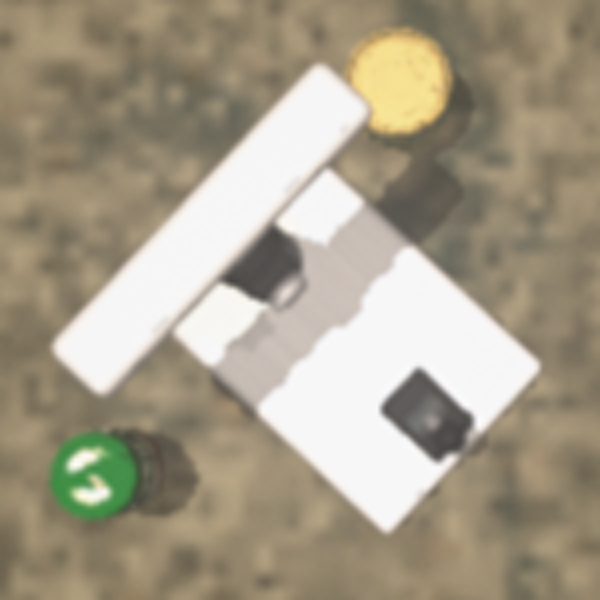

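View pics/cs.png

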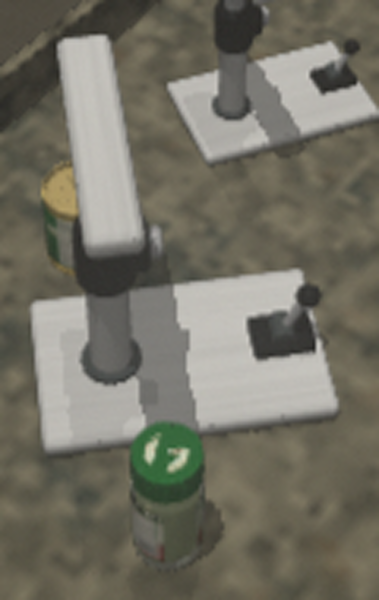

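```bash
cat > h.py <<'E'
import numpy as np,cv2
def proj(s,P):
    P=np.atleast_2d(P);c=(s["camera_from_world"]@np.c_[P,np.ones(len(P))].T)[:3].T
    return np.c_[s["cx"]+s["fx"]*c[:,0]/-c[:,2], s["cy"]-s["fy"]*c[:,1]/-c[:,2]]
def w(p,f):
    c,s=np.cos(p[2]),np.sin(p[2]);f=np.atleast_2d(f)
    return np.c_[p[0]+c*f[:,0]-s*f[:,1],p[1]+s*f[:,0]+c*f[:,1],f[:,2]]
E
python3 - <<'E'
from h import *
import pickle
from scipy.optimize import least_squares
d=pickle.load(open("d0.pkl","rb"))
T=[((541,367),(-105,-65,16)),((388,532),(-105,65,16)),((320,62),(68,-90,253)),((372,108),(32,-90,253)),((103,395),(32,90,253)),((52,350),(68,90,253)),((290,292),(11.5,0,143))]
S=[((302,270),(-105,-65,16)),((338,408),(-105,65,16)),((43,444),(105,65,16)),((32,302),(105,-65,16)),((308,295),(-94,0,61)),((157,240),(11.5,0,140)),((58,38),(68,-90,253)),((109,38),(32,-90,253)),((140,240),(32,90,253)),((85,245),(68,90,253))]
tp=np.array([a for a,_ in T])/4+[160,150]-.375;tf=np.array([b for _,b in T],float)
sp=(np.array([a for a,_ in S])+.5)/3.158+[210,175]-.5;sf=np.array([b for _,b in S],float)
f=lambda p:np.r_[proj(d["top"],w(p,tf))-tp,proj(d["scene"],w(p,sf))-sp].ravel()
r=least_squares(f,[570,50,.75],loss='soft_l1');p=r.x
print(p,np.degrees(p[2]));print(np.round(f(p).reshape(-1,2),1))
np.save("p.npy",p)
for n,q in dict(head=(50,0,253),button=(11.5,0,140),off=(-94,0,61),on=(-56,0,61)).items():print(n,w(p,q).round(1))
# jar cap, tin lid
for n,px,z in(("jar",(94,476),106),("tin",(400,82),72)):
  t=np.array(px)/4+[160,150]-.375
  print(n,least_squares(lambda q:(proj(d["top"],[q[0],q[1],z])-t).ravel(),[600,50]).x)
E
```

```text
[550.17006379 137.75203384   0.80764492] 46.27464543786511
[[ 1.  -0.1]
 [-0.4  1.5]
 [-0.7 -1.8]
 [ 0.9  0.2]
 [-0.9  2. ]
 [-2.8 -0.5]
 [ 0.9  1.7]
 [-0.2 -1.2]
 [ 0.8  0. ]
 [-0.6  1.5]
 [-1.6 -0.7]
 [ 0.4  0.8]
 [ 1.3  0.7]
 [-1.4 -1.2]
 [-0.1 -2.9]
 [ 1.7 -1.3]
 [-1.1 -0.5]]
head [[584.7 173.9 253. ]]
button [[558.1 146.1 140. ]]
off [[485.2  69.8  61. ]]
on [[511.5  97.3  61. ]]
jar [470.24554843 252.84835074]
tin [677.71028291  94.12943698]
```

The top crop shows the chosen lamp: bar corners at (320,62) to (52,350), steel button at (290,292), switch at (455,440), jar cap at (94,476) and tin at (400,82). The scene crop agrees, with the lever leaning away from the post at (308,295). Next is a staging pose in front of the lamp, then a look from close by.

{"op": "servo_tool", "data": {
  "fingers": [0, 0, 0, 0, 0, 0, 0, 0, 0, 0],
  "linear": [
    [0.465, -0.517, -0.05],
    [0.465, -0.517, -0.05],
    [0.465, -0.517, -0.05],
    [0.465, -0.517, -0.05],
    [0.465, -0.517, -0.05],
    [0.465, -0.517, -0.05],
    [0.465, -0.517, -0.05],
    [0.465, -0.517, -0.05],
    [0.465, -0.517, -0.05],
    [0.465, -0.517, -0.05]
  ],
  "rotation": [
    [0, 0, -31],
    [0, 0, -31],
    [0, 0, -31],
    [0, 0, -31],
    [0, 0, -31],
    [0, 0, -31],
    [0, 0, -31],
    [0, 0, -31],
    [0, 0, -31],
    [0, 0, -31]
  ]
}}

```text
time: 1.15
tool_pos: [381.9, -133.1, 247.0]
tcp_rot: [180.0, -0.0, 46.0]
ft_force: [1.2, -1.3, 0.1]
finger_gap: -0.3
grip_force: 0.0
```

```bash
cat >> h.py <<'E'
from scipy.spatial.transform import Rotation as Ro
def go(s,foot,tilt,p):
    "shift and turn in tool axes to a TCP at foot coords, fingers tilted forward from down by tilt deg"
    R=Ro.from_euler('xyz',s["tcp_rot"],degrees=True)
    yaw=np.degrees(p[2]);G=Ro.from_euler('z',yaw,degrees=True)*Ro.from_euler('y',-tilt,degrees=True)*Ro.from_euler('x',180,degrees=True)
    return R.inv().apply(w(p,foot)[0]-s["tool_pos"]).round(1),(R.inv()*G).as_rotvec(degrees=True).round(2)
def foot(s,p):
    d=s["tool_pos"][:2]-p[:2];c,n=np.cos(p[2]),np.sin(p[2]);return np.round([c*d[0]+n*d[1],-n*d[0]+c*d[1],s["tool_pos"][2]],1)
E
python3 - <<'E'
from h import *
from bench import r
s=r.sense();p=np.load("p.npy");print(s["time"],s["tool_pos"],s["tcp_rot"],s["finger_gap"]);print(foot(s,p),go(s,(-125,0,260),0,p))
E
```

```text
1.15 [ 381.8534255  -133.14271063  247.03318993] [ 1.79961736e+02 -1.14610389e-02  4.59800974e+01] -0.28292658187162
[-312.1  -65.6  247. ] (array([186.8, -66.6, -13. ]), array([ 0.04, -0.01, -0.29]))
```

{"op": "servo_tool", "data": {
  "fingers": [0, 0, 0, 0, 0, 0],
  "linear": [
    [0.187, -0.067, -0.013],
    [0.187, -0.067, -0.013],
    [0.187, -0.067, -0.013],
    [0.187, -0.067, -0.013],
    [0.187, -0.067, -0.013],
    [0.187, -0.067, -0.013]
  ],
  "rotation": [
    [0, 0, -0.3],
    [0, 0, -0.3],
    [0, 0, -0.3],
    [0, 0, -0.3],
    [0, 0, -0.3],
    [0, 0, -0.3]
  ]
}}

```text
time: 1.75
tool_pos: [463.0, 47.2, 259.4]
tcp_rot: [-180.0, 0.1, 46.5]
ft_force: [0.2, 0.8, -0.0]
finger_gap: 0.1
grip_force: 0.0
```

```bash
python3 - <<'E'
from h import *
from bench import r
import pickle
s=r.snapshot("wrist");pickle.dump(s,open("w1.pkl","wb"))
cv2.imwrite("pics/w1.png",cv2.resize(s["frame"],(800,600),interpolation=2)[:,:,::-1])
s=r.sense();p=np.load("p.npy");print(s["time"],s["tcp_rot"],foot(s,p));print(go(s,(-60,0,165),50,p))
E
```

```text
1.8 [-1.79970969e+02  6.29302778e-02  4.63706325e+01] [-126.6   -0.3  259.4]
(array([66.7, -0.1, 94.3]), array([-0.07, 50.06,  0.08]))
```

View pics/w1.png

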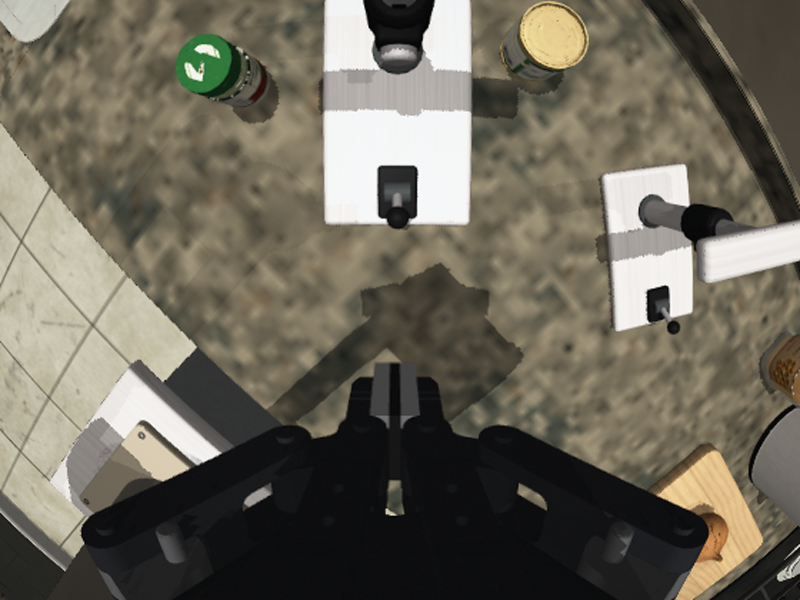

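The wrist view shows the lamp straight ahead: button at (398,58), switch ball at (398,217), foot front corners at (325,223) and (470,223), jar and tin clear at the sides. I refine the pose with these points.

```bash
python3 - <<'E'
from h import *
from bench import r
import pickle
from scipy.optimize import least_squares
s=pickle.load(open("w1.pkl","rb"));p0=np.load("p.npy")
def pf(P):
    c=(s["camera_from_world"]@np.c_[P,np.ones(len(P))].T)[:3].T
    q=np.c_[c[:,0],-c[:,1]];n=np.linalg.norm(q,axis=1);th=np.arctan2(n,-c[:,2])
    return np.c_[s["cx"],s["cy"]]+s["fx"]*(th/n)[:,None]*q
F=np.array([(-105,65,16),(-105,-65,16),(-94,0,61),(11.5,0,140)],float)
px=(np.array([(325,222),(470,222),(398,217),(398,60)])+.5)/1.4286-.5
f=lambda p:(pf(w(p,F))-px).ravel()
print(f(p0).reshape(-1,2).round(1))
p=least_squares(f,p0).x;print(p,np.degrees(p[2]),f(p).reshape(-1,2).round(1));np.save("p.npy",p)
st=r.sense();print(foot(st,p),go(st,(-60,0,165),50,p), pf(np.array([st["tool_pos"]-[0,0,19]]))*1.4286)
E
```

```text
[[-2.   1. ]
 [-0.8  1.4]
 [-1.6 -0.2]
 [-0.9  0.4]]
[551.33200253 137.5504705    0.81512266] 46.703088077955556 [[-0.6  0.8]
 [ 0.5  0.5]
 [-0.1 -0.8]
 [ 0.1 -0.3]]
[-127.3    1.6  259.4] (array([67.4,  1.3, 94.3]), array([ 0.12, 50.06, -0.32])) [[396.71402785 343.63568182]]
```

{"op": "servo_tool", "data": {
  "fingers": [0, 0, 0, 0, 0, 0, 0, 0],
  "linear": [
    [0.04, 0.001, 0.04],
    [0.06, 0.001, 0.08],
    [0.092, 0.001, 0.115],
    [0.092, 0.001, 0.115],
    [0.092, 0.001, 0.115],
    [0.092, 0.001, 0.115],
    [0.092, 0.001, 0.115],
    [0.092, 0.001, 0.115]
  ],
  "rotation": [
    [0.1, 50, -0.3],
    [0.1, 50, -0.3],
    [0.1, 50, -0.3],
    [0.1, 50, -0.3],
    [0.1, 50, -0.3],
    [0.1, 50, -0.3],
    [0.1, 50, -0.3],
    [0.1, 50, -0.3]
  ]
}}

```text
time: 2.6
tool_pos: [527.2, 109.6, 144.1]
tcp_rot: [-179.9, -49.8, 46.3]
ft_force: [0.4, -0.2, -0.2]
finger_gap: -0.1
grip_force: 0.0
```

```bash
python3 - <<'E'
from h import *
from bench import r
import pickle
s=r.snapshot("wrist");pickle.dump(s,open("w2.pkl","wb"))
cv2.imwrite("pics/w2.png",cv2.resize(s["frame"],(800,600),interpolation=2)[:,:,::-1])
s=r.sense();p=np.load("p.npy");print(s["time"],s["tcp_rot"],s["joint_pos"].round(),foot(s,p));print(go(s,(-35,0,144),50,p),go(s,(-4,0,144),50,p))
E
```

```text
2.65 [179.88706036 -49.85278897  46.53866641] [-26. -25. 136.  55.  63.  -6.] [-35.9  -1.8 145.4]
(array([-0.5, -1.8,  1.6]), array([ 0.24,  0.15, -0.11])) (array([19.5, -1.9, 25.3]), array([ 0.24,  0.15, -0.11]))
```

View pics/w2.png

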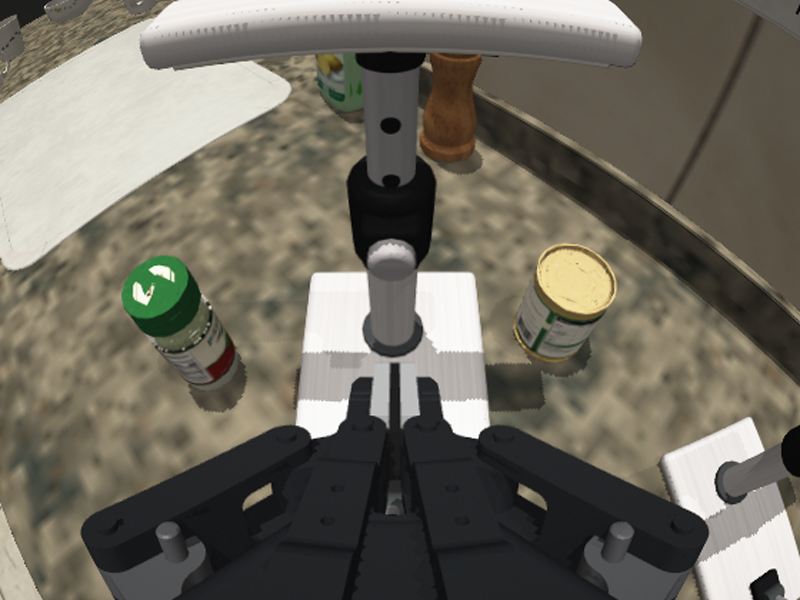

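The button face is at (392,258), just ahead of the tips at (395,375). They are aligned to within about 2 mm, so I press now.

{"op": "servo_tool", "data": {
  "fingers": [0, 0, 0, 0, 0, 0, 0],
  "linear": [
    [0.008, -0.0015, 0.012],
    [0.015, -0.0015, 0.02],
    [0.017, -0.0015, 0.022],
    [0.0185, -0.0015, 0.024],
    [0.02, -0.0015, 0.0255],
    [0.0205, -0.0015, 0.026],
    [0.0205, -0.0015, 0.026]
  ],
  "rotation": [
    [0, 0, 0],
    [0, 0, 0],
    [0, 0, 0],
    [0, 0, 0],
    [0, 0, 0],
    [0, 0, 0],
    [0, 0, 0]
  ]
}}

```text
time: 3.35
tool_pos: [549.1, 136.9, 143.8]
tcp_rot: [180.0, -50.0, 46.6]
ft_force: [0.6, 0.7, -0.7]
finger_gap: 0.5
grip_force: 0.0
```

```bash
cat > bar.py <<'E'
from h import *
from bench import r
p=np.load("p.npy");n=__import__("sys").argv[1]
a=r.snapshot("wrist");b=r.snapshot("scene")
f=a["frame"];g=b["frame"][150:330,190:330]
cv2.imwrite(f"pics/{n}.png",np.hstack([cv2.resize(f[0:300,60:500],(440,300)),cv2.resize(g,(350,450),interpolation=2)[:300] if 0 else cv2.resize(g,(233,300),interpolation=2)])[:,:,::-1])
s=r.sense();c,k=np.cos(p[2]),np.sin(p[2]);F=s["ft_force"]
print(s["time"],foot(s,p),s["tcp_rot"].round(1),"F fwd",round(c*F[0]+k*F[1],1),F.round(1))
E
python3 bar.py b1
```

```text
3.45 [ -2.2   1.1 143.7] [180.  -50.   46.6] F fwd 0.2 [ 0.5 -0.2  0.4]
```

View pics/b1.png

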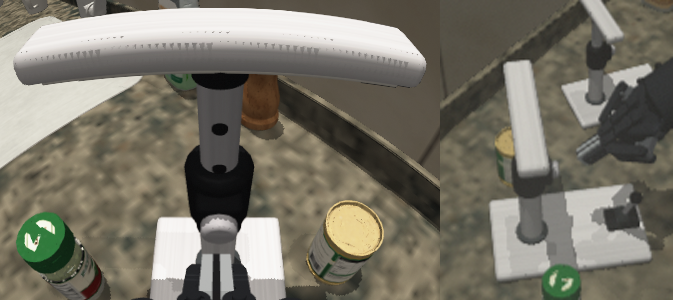

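```bash
python3 - <<'E'
from h import *
from bench import r
p=np.load("p.npy");b=r.snapshot("scene");s=r.sense()
R=Ro.from_euler('xyz',s["tcp_rot"],degrees=True)
P=[s["tool_pos"]+R.apply(v) for v in([0,0,19],[11,0,19],[-11,0,19],[0,0,0],[0,0,-54])]
q=proj(b,np.r_[P,w(p,(11.5,0,140)),w(p,(50,0,253)),w(p,(-94,0,61))]);print(q.round(1))
x0,y0=215,190
g=cv2.resize(b["frame"][190:290,215:345],None,fx=6,fy=6,interpolation=2)
for i,u in enumerate(q):cv2.circle(g,tuple(int(v) for v in (u-[x0,y0])*6),3,(255,0,0),-1)
cv2.imwrite("pics/z1.png",g[:,:,::-1])
E
```

```text
[[260.  254.1]
 [256.6 251.9]
 [263.4 256.3]
 [266.8 249.5]
 [286.7 236. ]
 [260.3 251.1]
 [239.7 215. ]
 [307.1 268.3]]
```

View pics/z1.png

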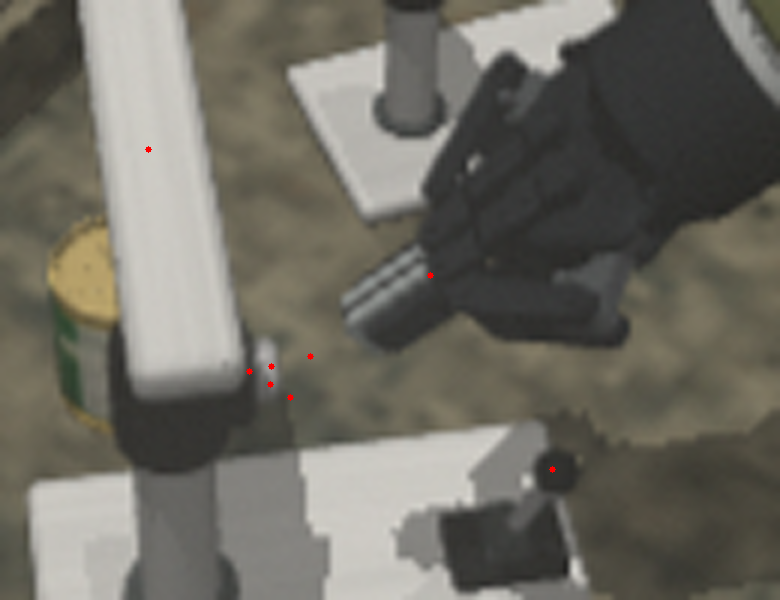

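The tips actually end about 24 mm behind the reported TCP, going by both the scene crop (tip at 365,325) and the wrist view. I correct by lowering and then pressing further forward.

{"op": "servo_tool", "data": {
  "fingers": [0, 0, 0, 0],
  "linear": [
    [-0.019, 0.001, 0.021],
    [-0.019, 0.001, 0.021],
    [-0.019, 0.001, 0.021],
    [-0.019, 0.001, 0.021]
  ],
  "rotation": [
    [0, 0, 0],
    [0, 0, 0],
    [0, 0, 0],
    [0, 0, 0]
  ]
}}

```text
time: 3.9
tool_pos: [552.9, 138.8, 116.8]
tcp_rot: [179.9, -50.0, 46.7]
ft_force: [0.6, 0.3, 0.2]
finger_gap: -0.1
grip_force: 0.0
```

```bash
cat > z.py <<'E'
from h import *
from bench import r
import sys
p=np.load("p.npy");b=r.snapshot("scene");a=r.snapshot("wrist");s=r.sense()
R=Ro.from_euler('xyz',s["tcp_rot"],degrees=True)
q=proj(b,np.r_[[s["tool_pos"]+R.apply(v) for v in([11,0,-24],[-11,0,-24])],w(p,(11.5,0,140))])
x0,y0=215,185
g=cv2.resize(b["frame"][y0:y0+110,x0:x0+120],None,fx=4,fy=4,interpolation=2)
for u in q:cv2.circle(g,tuple(int(v) for v in (u-[x0,y0])*4),2,(255,0,0),-1)
f=cv2.resize(a["frame"][100:320,200:360],(320,440),interpolation=2)
cv2.imwrite(f"pics/{sys.argv[1]}.png",np.hstack([g,f])[:,:,::-1])
c,k=np.cos(p[2]),np.sin(p[2]);F=s["ft_force"]
print(s["time"],foot(s,p),s["tcp_rot"].round(1),"F fwd",round(c*F[0]+k*F[1],1),F.round(1))
E
python3 z.py z2
```

```text
4.0 [  2.1  -0.5 117.1] [179.8 -50.1  46.7] F fwd -0.5 [ 0.1 -0.7  0.7]
```

View pics/z2.png

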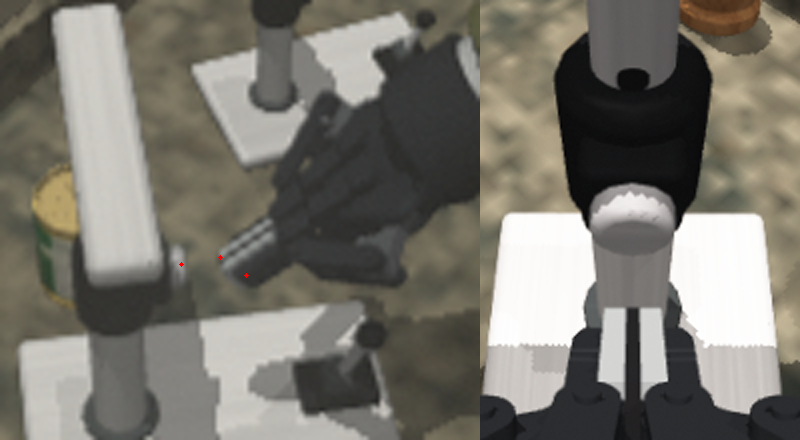

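The red tip dots sit on the real tip (220,258) and the button is at (180,264), about 20 mm ahead. I press while watching the force.

{"op": "servo_tool", "data": {
  "fingers": [0, 0, 0, 0],
  "linear": [
    [0.008, 0, 0.01],
    [0.0116, 0, 0.0138],
    [0.0145, 0, 0.0172],
    [0.0145, 0, 0.0172]
  ],
  "rotation": [
    [0, 0, 0],
    [0, 0, 0],
    [0, 0, 0],
    [0, 0, 0]
  ]
}}

```text
time: 4.4
tool_pos: [568.5, 155.4, 116.5]
tcp_rot: [179.9, -50.0, 46.7]
ft_force: [-1.1, -2.5, 1.9]
finger_gap: -0.2
grip_force: 1.3
```

{"op": "servo_tool", "data": {
  "fingers": [0, 0],
  "linear": [
    [0.0013, 0, 0.0015],
    [0.0013, 0, 0.0015]
  ],
  "rotation": [
    [0, 0, 0],
    [0, 0, 0]
  ]
}}

```text
time: 4.6
tool_pos: [569.5, 156.6, 116.1]
tcp_rot: [179.9, -50.0, 46.7]
ft_force: [-1.9, -3.3, 3.3]
finger_gap: -0.2
grip_force: 2.0
```

{"op": "servo_tool", "data": {
  "fingers": [0, 0, 0],
  "linear": [
    [0.0013, 0, 0.0015],
    [0.0019, 0, 0.0023],
    [0.0019, 0, 0.0023]
  ],
  "rotation": [
    [0, 0, 0],
    [0, 0, 0],
    [0, 0, 0]
  ]
}}

```text
time: 4.9
tool_pos: [571.3, 158.5, 115.8]
tcp_rot: [179.9, -50.0, 46.7]
ft_force: [-12.9, -10.7, 8.0]
finger_gap: 0.1
grip_force: 7.8
```

```bash
cat > head.py <<'E'
# tube drop from the light bar's image shift in the scene view
from h import *
from bench import r
import pickle
p=np.load("p.npy");a=pickle.load(open("d0.pkl","rb"))["scene"];b=r.snapshot("scene")
c=proj(a,w(p,(50,0,253)))[0];v=proj(a,w(p,(50,0,223)))[0]-c
x,y=232,186;t=a["frame"][y:y+60,x:x+22]
m=cv2.matchTemplate(b["frame"][y-6:y+90,x-10:x+40],t,cv2.TM_SQDIFF_NORMED);_,_,l,_=cv2.minMaxLoc(m)
d=np.array(l)-[10,6];print("shift",d,"expected/30mm",v.round(1),"drop mm",round(30*(d@v)/(v@v),1))
s=r.sense();c,k=np.cos(p[2]),np.sin(p[2]);F=s["ft_force"]
print(s["time"],foot(s,p),"F fwd",round(c*F[0]+k*F[1],1),F.round(1))
E
python3 head.py
```

```text
shift [0 3] expected/30mm [ 0.7 10.8] drop mm 8.3
4.95 [ 28.9  -0.2 115.8] F fwd -16.5 [-12.  -11.4   7.6]
```

Freed: the bar dropped about 8 mm. I withdraw and go above the bar with the tool upright.

{"op": "servo_tool", "data": {
  "fingers": [0, 0, 0, 0, 0, 0, 0, 0, 0, 0],
  "linear": [
    [-0.026, 0, -0.031],
    [-0.032, 0, -0.038],
    [0.109, 0, -0.157],
    [0.109, 0, -0.157],
    [0.109, 0, -0.157],
    [0.109, 0, -0.157],
    [0.109, 0, -0.157],
    [0.154, 0, -0.102],
    [0.154, 0, -0.102],
    [0.154, 0, -0.102]
  ],
  "rotation": [
    [0, 0, 0],
    [0, 0, 0],
    [0, -50, 0],
    [0, -50, 0],
    [0, -50, 0],
    [0, -50, 0],
    [0, -50, 0],
    [0, -50, 0],
    [0, -50, 0],
    [0, -50, 0]
  ]
}}

```text
time: 5.95
tool_pos: [586.8, 179.0, 290.8]
tcp_rot: [-179.6, 0.7, 46.9]
ft_force: [-1.1, 0.0, -2.6]
finger_gap: -0.0
grip_force: 0.0
```

```bash
python3 head.py; python3 - <<'E'
from h import *
from bench import r
p=np.load("p.npy");s=r.sense();print(s["tcp_rot"],go(s,(50,0,235),0,p),s["joint_pos"].round())
E
```

```text
shift [0 9] expected/30mm [ 0.7 10.8] drop mm 24.8
6.0 [ 52.9   2.4 292.5] F fwd -2.1 [-2.1 -0.8 -0.4]
[-179.65905644    0.52727078   46.86089481] (array([-2.4,  2.8, 57.5]), array([-0.34,  0.53,  0.16])) [12.  9. 75. -0. 96. 55.]
```

{"op": "servo_tool", "data": {
  "fingers": [0, 0, 0, 0, 0, 0, 0],
  "linear": [
    [-0.002, 0.003, 0.03],
    [-0.0025, 0.003, 0.055],
    [-0.0025, 0.003, 0.065],
    [-0.0025, 0.003, 0.07],
    [-0.0025, 0.003, 0.074],
    [-0.0025, 0.003, 0.077],
    [-0.0025, 0.003, 0.077]
  ],
  "rotation": [
    [-0.3, 0.5, 0],
    [-0.3, 0.5, 0],
    [-0.3, 0.5, 0],
    [-0.3, 0.5, 0],
    [-0.3, 0.5, 0],
    [-0.3, 0.5, 0],
    [-0.3, 0.5, 0]
  ]
}}

```text
time: 6.7
tool_pos: [586.5, 170.2, 223.3]
tcp_rot: [179.6, -0.6, 46.6]
ft_force: [-0.0, -0.4, 0.3]
finger_gap: -0.1
grip_force: 0.0
```

{"op": "servo_tool", "data": {
  "fingers": [0, 0, 0, 0, 0, 0, 0],
  "linear": [
    [0, 0, 0.002],
    [0, 0, 0.004],
    [0, 0, 0.006],
    [0, 0, 0.008],
    [0, 0, 0.01],
    [0, 0, 0.012],
    [0, 0, 0.012]
  ],
  "rotation": [
    [0, 0, 0],
    [0, 0, 0],
    [0, 0, 0],
    [0, 0, 0],
    [0, 0, 0],
    [0, 0, 0],
    [0, 0, 0]
  ]
}}

```text
time: 7.4
tool_pos: [586.3, 170.3, 210.1]
tcp_rot: [179.7, -0.5, 46.6]
ft_force: [0.7, 0.8, 2.2]
finger_gap: -0.6
grip_force: 0.8
```

{"op": "servo_tool", "data": {
  "fingers": [0, 0, 0, 0, 0, 0, 0],
  "linear": [
    [0, 0, 0.001],
    [0, 0, 0.002],
    [0, 0, 0.003],
    [0, 0, 0.004],
    [0, 0, 0.005],
    [0, 0, 0.006],
    [0, 0, 0.006]
  ],
  "rotation": [
    [0, 0, 0],
    [0, 0, 0],
    [0, 0, 0],
    [0, 0, 0],
    [0, 0, 0],
    [0, 0, 0],
    [0, 0, 0]
  ]
}}

```text
time: 8.1
tool_pos: [586.0, 170.3, 203.8]
tcp_rot: [179.7, -0.5, 46.6]
ft_force: [1.7, 0.5, 1.5]
finger_gap: -0.2
grip_force: 0.8
```

{"op": "servo_tool", "data": {
  "fingers": [0, 0, 0, 0],
  "linear": [
    [0, 0, 0.0005],
    [0, 0, 0.001],
    [0, 0, 0.0015],
    [0, 0, 0.0015]
  ],
  "rotation": [
    [0, 0, 0],
    [0, 0, 0],
    [0, 0, 0],
    [0, 0, 0]
  ]
}}

```text
time: 8.5
tool_pos: [586.0, 170.3, 202.5]
tcp_rot: [179.7, -0.5, 46.6]
ft_force: [-0.9, 0.0, 1.2]
finger_gap: -0.4
grip_force: 0.5
```

{"op": "servo_tool", "data": {
  "fingers": [0, 0, 0, 0],
  "linear": [
    [0, 0, 0.0005],
    [0, 0, 0.001],
    [0, 0, 0.0015],
    [0, 0, 0.0015]
  ],
  "rotation": [
    [0, 0, 0],
    [0, 0, 0],
    [0, 0, 0],
    [0, 0, 0]
  ]
}}

```text
time: 8.9
tool_pos: [586.2, 170.3, 201.4]
tcp_rot: [179.7, -0.5, 46.6]
ft_force: [-1.7, -1.3, 1.7]
finger_gap: -0.1
grip_force: 0.7
```

{"op": "servo_tool", "data": {
  "fingers": [0, 0, 0, 0],
  "linear": [
    [0, 0, 0.0005],
    [0, 0, 0.001],
    [0, 0, 0.001],
    [0, 0, 0.001]
  ],
  "rotation": [
    [0, 0, 0],
    [0, 0, 0],
    [0, 0, 0],
    [0, 0, 0]
  ]
}}

```text
time: 9.3
tool_pos: [586.3, 170.3, 201.1]
tcp_rot: [179.7, -0.5, 46.6]
ft_force: [-4.4, -0.2, 7.3]
finger_gap: 0.2
grip_force: 3.3
```

{"op": "servo_tool", "data": {
  "fingers": [0, 0, 0, 0],
  "linear": [
    [0, 0, 0.0005],
    [0, 0, 0.001],
    [0, 0, 0.001],
    [0, 0, 0.001]
  ],
  "rotation": [
    [0, 0, 0],
    [0, 0, 0],
    [0, 0, 0],
    [0, 0, 0]
  ]
}}

```text
time: 9.7
tool_pos: [586.3, 170.3, 201.0]
tcp_rot: [179.6, -0.5, 46.6]
ft_force: [-6.6, -1.9, 11.3]
finger_gap: -0.1
grip_force: 5.5
```

```bash
python3 head.py
```

```text
shift [ 3 30] expected/30mm [ 0.7 10.8] drop mm 83.2
9.75 [ 47.9  -3.  201. ] F fwd -5.6 [-7.3 -0.8 11.7]
```

The tube locked: the force jumped and the TCP stalled at z 201. I lift, move behind the switch and check.

{"op": "servo_tool", "data": {
  "fingers": [0, 0, 0, 0, 0, 0, 0, 0, 0, 0],
  "linear": [
    [0, 0, -0.03],
    [0, 0, -0.06],
    [-0.05, -0.003, -0.06],
    [-0.1, -0.003, -0.06],
    [-0.15, -0.003, -0.06],
    [-0.188, -0.003, -0.06],
    [-0.188, -0.003, -0.01],
    [-0.188, -0.003, 0.03],
    [-0.188, -0.003, 0.06],
    [-0.188, -0.003, 0.06]
  ],
  "rotation": [
    [0, 0, 0],
    [0, 0, 0],
    [0, 0, 0],
    [0, 0, 0],
    [0, 0, 0],
    [0, 0, 0],
    [0, 0, 0],
    [0, 0, 0],
    [0, 0, 0],
    [0, 0, 0]
  ]
}}

```text
time: 10.75
tool_pos: [452.1, 35.9, 132.8]
tcp_rot: [-180.0, -0.2, 46.6]
ft_force: [-0.6, 0.3, 0.6]
finger_gap: -0.1
grip_force: 0.0
```

```bash
python3 head.py; python3 - <<'E'
from h import *
from bench import r
import pickle
b=r.snapshot("scene");f=r.snapshot("wrist")["frame"];s=r.sense();p=np.load("p.npy");print(s["tcp_rot"],go(s,(-138,0,28),0,p))
cv2.imwrite("pics/l1.png",np.hstack([cv2.resize(b["frame"][170:320,200:350],(400,400),interpolation=2),cv2.resize(f[0:300,130:430],(400,400),interpolation=2)])[:,:,::-1])
E
```

```text
shift [0 9] expected/30mm [ 0.7 10.8] drop mm 24.8
10.8 [-140.8    1.2  135.9] F fwd 0.1 [-0.2  0.4 -0.3]
[179.5783151   -0.57710728  46.61208822] (array([ -0.3,  -1.6, 111.5]), array([ 0.42, -0.58, -0.09]))
```

View pics/l1.png

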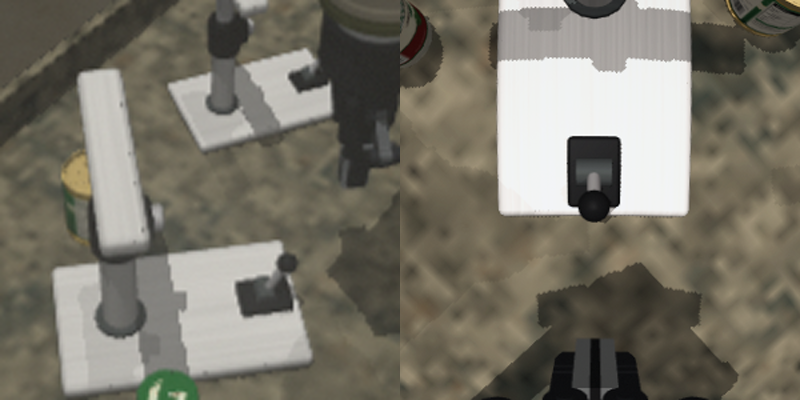

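The scene crop shows the bar lowered and the button proud at (157,215), with the lever still off at (287,262). The wrist view shows the ball at (594,206), in line with the tips at (594,350). I check the drop to sub-pixel while going down behind the ball.

{"op": "servo_tool", "data": {
  "fingers": [0, 0, 0, 0, 0],
  "linear": [
    [0, -0.001, 0.045],
    [0, -0.001, 0.09],
    [0, -0.001, 0.109],
    [0, -0.001, 0.109],
    [0, -0.001, 0.109]
  ],
  "rotation": [
    [0, 0, 0],
    [0, 0, 0],
    [0, 0, 0],
    [0, 0, 0],
    [0, 0, 0]
  ]
}}

```text
time: 11.4
tool_pos: [458.0, 36.9, 31.0]
tcp_rot: [179.5, -0.6, 46.6]
ft_force: [-0.2, 0.5, 0.4]
finger_gap: -0.2
grip_force: 0.0
```

```bash
python3 - <<'E'
from h import *
from bench import r
import pickle
p=np.load("p.npy");d=pickle.load(open("d0.pkl","rb"))
a=d["scene"];b=r.snapshot("scene");x,y=226,180
A,B=[cv2.resize(cv2.cvtColor(i["frame"],cv2.COLOR_RGB2GRAY),None,fx=8,fy=8,interpolation=2) for i in(a,b)]
t=A[8*y:8*(y+78),8*x:8*(x+34)]
m=cv2.matchTemplate(B[8*(y-4):8*(y+96),8*(x-6):8*(x+42)],t,cv2.TM_CCOEFF_NORMED);_,v,_,l=cv2.minMaxLoc(m)
print(np.array(l)/8-[6,4],v)
for z in(243,233,224.5):print(z,proj(a,w(p,(50,0,z)))-proj(a,w(p,(50,0,253))))
s=r.sense();print(s["time"],foot(s,p),s["ft_force"].round(1))
E
```

```text
[0.5  9.25] 0.9187296628952026
243 [[0.22294802 3.67299503]]
233 [[0.44241709 7.28867571]]
224.5 [[ 0.62629092 10.31793632]]
11.45 [-136.9   -1.5   31.6] [ 0.8 -0.1  0.7]
```

The drop is about 27 mm, whereas a free tube would sit at 20 mm or less, so it is locked. Now I push the switch over.

{"op": "servo_tool", "data": {
  "fingers": [0, 0, 0, 0, 0, 0, 0, 0, 0, 0],
  "linear": [
    [0.01, -0.0015, 0.004],
    [0.02, -0.0015, 0.004],
    [0.028, -0.0015, 0.004],
    [0.034, -0.0015, 0.004],
    [0.04, -0.0015, 0.004],
    [0.046, -0.0015, 0.004],
    [0.052, -0.0015, 0.004],
    [0.057, -0.0015, 0.004],
    [0.06, -0.0015, 0.004],
    [0.06, -0.0015, 0.004]
  ],
  "rotation": [
    [0, 0, 0],
    [0, 0, 0],
    [0, 0, 0],
    [0, 0, 0],
    [0, 0, 0],
    [0, 0, 0],
    [0, 0, 0],
    [0, 0, 0],
    [0, 0, 0],
    [0, 0, 0]
  ]
}}

```text
time: 12.45
tool_pos: [495.4, 81.3, 24.6]
tcp_rot: [179.7, -0.4, 46.6]
ft_force: [-3.2, -3.1, 0.2]
finger_gap: 0.2
grip_force: 2.1
```

{"op": "servo_tool", "data": {
  "fingers": [0, 0, 0],
  "linear": [
    [0.0015, 0, 0],
    [0.003, 0, 0],
    [0.003, 0, 0]
  ],
  "rotation": [
    [0, 0, 0],
    [0, 0, 0],
    [0, 0, 0]
  ]
}}

```text
time: 12.75
tool_pos: [495.9, 81.7, 24.3]
tcp_rot: [179.8, -0.1, 46.6]
ft_force: [-10.1, -12.1, 5.2]
finger_gap: -0.2
grip_force: 8.3
```

End stop reached. I back off, then check with numbers, because the picture budget is used up.

{"op": "servo_tool", "data": {
  "fingers": [0, 0, 0, 0, 0, 0, 0],
  "linear": [
    [-0.03, 0, 0],
    [-0.07, 0, 0],
    [-0.07, 0, -0.05],
    [-0.09, 0, -0.1],
    [-0.12, 0, -0.15],
    [-0.12, 0, -0.15],
    [-0.12, 0, -0.15]
  ],
  "rotation": [
    [0, 0, 0],
    [0, 0, 0],
    [0, 0, 0],
    [0, 0, 0],
    [0, 0, 0],
    [0, 0, 0],
    [0, 0, 0]
  ]
}}

```text
time: 13.45
tool_pos: [416.0, -4.4, 176.9]
tcp_rot: [179.4, -0.7, 46.5]
ft_force: [0.6, -0.2, -0.5]
finger_gap: -0.0
grip_force: 0.0
```

```bash
python3 - <<'E'
from h import *
from bench import r
import pickle
p=np.load("p.npy");d=pickle.load(open("d0.pkl","rb"))
for n in("scene","top"):
  b=r.snapshot(n)
  for nm,i in(("before",d[n]),("now",b)):
    g=cv2.cvtColor(i["frame"],cv2.COLOR_RGB2GRAY)
    print(n,nm,[int(cv2.getRectSubPix(g,(3,3),tuple(map(float,proj(i,w(p,q))[0]))).mean()) for q in((-94,0,61),(-84,0,64),(-66,0,64),(-56,0,61))])
a=d["scene"];b=r.snapshot("scene");x,y=226,180
A,B=[cv2.resize(cv2.cvtColor(i["frame"],cv2.COLOR_RGB2GRAY),None,fx=8,fy=8,interpolation=2) for i in(a,b)]
m=cv2.matchTemplate(B[8*(y-4):8*(y+96),8*(x-6):8*(x+42)],A[8*y:8*(y+78),8*x:8*(x+34)],cv2.TM_CCOEFF_NORMED);_,v,_,l=cv2.minMaxLoc(m);print(np.array(l)/8-[6,4],v)
# button: template of initial button region still matching in place?
q=proj(a,w(p,(11.5,0,140)))[0].astype(int);x,y=q-[4,4]
g0,g1=[i["frame"][q[1]-5:q[1]+6,q[0]-7:q[0]+9].mean(2).astype(int) for i in(a,b)]
print(g0[4:8]);print(g1[4:8])
s=r.sense();print(s["time"],foot(s,p),s["ft_force"].round(1))
E
```

```text
scene before [55, 146, 192, 191]
scene now [153, 198, 139, 59]
top before [76, 112, 93, 135]
top now [92, 89, 100, 80]
[0.5  9.25] 0.9184516072273254
[[151 137 105  64  94 129 145 141 102 103 102  97  95  97  98  98]
 [130 113  98  63  78 106 145 142 101  95  92  88  89  90  93  94]
 [112 100  87  58  68 101 122 135 104  88  83  83  84  85  89  91]
 [ 98  95  69  54  65  94  97 122  96  81  80  79  80  83  85  90]]
[[162 112  64  53 141 170 171 147 104 108 106 102  99 102 102 102]
 [166 135  72  53  95 157 163 148 106  99  97  92  92  95  95  97]
 [170 149  78  53  70 142 150 144 106  90  87  86  89  91  91  95]
 [173 154  84  55  68 127 133 131  99  84  81  81  84  87  90  94]]
13.6 [-196.9    3.6  172.4] [-0.5  0.1 -0.1]
```

The ball is now at its "on" position, the button's outer edge is back where it was at the start, and the bar is about 27 mm down and steady. I hand in.

```bash
python3 -c "
from bench import r
print(r.hand_in())"
```

```text
the job is handed in; nothing more can be done
None
```

Handed in at about 13.6 s, with no verdict returned: the camera and force checks showed the post locked one hole down with the button out and the switch over to the post; I kept clear of the jar and tin but did not re-measure where they stand.

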